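# Take one dosing cup off the nested stack and tare it on the scale

### The job

Get the scale ready for weighing: lift only the top aluminium cup off the nested stack, without bringing the next one up with it, and set it down gently, upright, in the middle of the scale's pan. Then let go of it and press the scale's tare key to zero it, with the cup standing there untouched. Leave the other two cups nested and standing where they are, and everything else on the bench as it is.

Things in the scene. Friction and masses are not known exactly. Their poses are not given: they have to be found in the camera images.
- cup_top_collar (a point): Top cup of the stack, the one to take: aluminium, open, 80 mm tall, 50 to 100 g. Straight collar on top, 64 mm outside diameter, 28 mm tall; below its shoulder the body tapers from 56 to a 43 mm foot. Point: centre of the collar on the cup's axis, 14 mm under the rim, 66 mm above the foot's underside; z = axis, up. Nested, only this collar shows; the next one begins 14 mm below the point.
- cup_next_collar (a point): Next cup below, alike (same point; 28 mm below the top cup's when nested, collars of equal width one above the other). The top cup's shoulder rests on its rim, 52 mm of the top cup sit inside it with 1 to 2 mm of play all round. Loose and light: it comes up if gripped too or if the top cup is drawn out crooked.
- cup_bottom_collar (a point): The bottom cup of the stack, alike (same point), standing on the bench.
- pan_centre (a point): Centre of the upper face of the scale's pan: the black plate, 155 mm (along x) by 190 mm (along y), 39 mm above the bench. Axes as those of the scale: -x points to its keypad, y to the left as seen from the keypad. The scale (235 x 205 x 39 mm) stands firmly on the bench.
- tare_top (a point): Centre of the top of the scale's tare key: the pale oval push key under the display, second from the left and the only raised one, 10 mm (x) by 18 mm (y), 3 mm proud of the keypad, 31 mm above the bench; 130 mm in front of the pan's centre and 21 mm to the left of the middle. Pressed straight down.
- scale_tare_key (a joint): Tare key, m: 0 as it stands, 0.0015 fully down; a spring of 4 N per mm (6 N fully down) brings it back. It counts as pressed beyond 0.0008.
- amber_mould: Bystander: pale amber candle mould full of wax, 68 mm round, 84 mm tall; origin under its centre.
- tan_mould: Bystander: tan candle mould full of wax, 67 mm round, 85 mm tall; origin under its centre.
- steel_cup: Bystander: single plain tapered steel cup, 64 mm wide, 71 mm tall; not one of the stack; origin under its centre.
- thermometer: Bystander: white probe thermometer lying flat, 22 x 203 x 16 mm; origin under the middle.

How it is judged:
On the way, in this order (a step that is already met when the one before it is completed fails the run):
1. the top cup is lifted clear of the stack, the other two still nested and standing (z of cup_top_collar in the frame of cup_next_collar above 0.09 m and horizontal distance between cup_next_collar and cup_bottom_collar below 0.006 m and z of cup_next_collar in the frame of cup_bottom_collar below 0.034 m and angle between each of cup_next_collar, cup_bottom_collar's own z axis and vertical below 0.09 rad and height (world z) of cup_bottom_collar below 0.072 m), for 0.1 s.
2. the cup stands upright in the middle of the pan, let go of (horizontal distance between cup_top_collar and pan_centre below 0.04 m and z of cup_top_collar in the frame of pan_centre between 0.062 and 0.07 m and angle between cup_top_collar's own z axis and vertical below 0.09 rad and contact force between the fingers and cup_top below 0.05 N and linear speed of cup_top below 0.03 m/s), for 0.3 s.
3. the tare key is pressed (beyond 0.8 mm) while the cup stands on the pan untouched (value of joint scale_tare_key above 0.0008 m and horizontal distance between cup_top_collar and pan_centre below 0.04 m and z of cup_top_collar in the frame of pan_centre between 0.062 and 0.07 m and angle between cup_top_collar's own z axis and vertical below 0.09 rad and contact force between the fingers and cup_top below 0.05 N), for 0.05 s.
At the end, for the whole second after the job is handed in: The top cup stands upright (5 degrees), at rest and untouched, within 40 mm of the pan's centre; the tare key was pressed (beyond 0.8 mm) after the cup was let go and is up again; the other two cups are upright, still nested, within 30 mm of where they stood (horizontal distance between cup_top_collar and pan_centre below 0.04 m and z of cup_top_collar in the frame of pan_centre between 0.062 and 0.07 m and angle between each of cup_top_collar, cup_next_collar, cup_bottom_collar's own z axis and vertical below 0.09 rad and contact force between the fingers and cup_top below 0.05 N and linear speed of each of cup_top, cup_next below 0.02 m/s and value of joint scale_tare_key below 0.0004 m and horizontal distance between cup_next_collar and cup_bottom_collar below 0.006 m and z of cup_next_collar in the frame of cup_bottom_collar below 0.034 m and height (world z) of cup_bottom_collar below 0.072 m and distance of cup_bottom_collar from where it was at the start of the episode below 0.03 m).
It fails at once if the next cup or the bottom cup is dragged up by more than 12 mm (z of cup_next_collar in the frame of cup_bottom_collar above 0.04 m or height (world z) of cup_bottom_collar above 0.078 m).
It fails at once if the stack is knocked over or shoved more than 30 mm (distance of cup_bottom_collar from where it was at the start of the episode above 0.03 m or angle between cup_bottom_collar's own z axis and vertical above 0.25 rad).
It fails at once if the cup is dropped on the pan (faster than 0.5 m/s within 25 mm above it) (horizontal distance between cup_top_collar and pan_centre below 0.09 m and z of cup_top_collar in the frame of pan_centre below 0.091 m and linear speed of cup_top above 0.5 m/s).
It fails at once if a bystander is moved more than 30 mm or a standing one is tipped over (distance of any of amber_mould, tan_mould, steel_cup, thermometer from where it was at the start of the episode above 0.03 m or angle between any of amber_mould, tan_mould, steel_cup's own z axis and vertical above 0.3 rad).
It also fails if it takes over 42 s, if anything falls off the work surface, if the arm or the gripper's body presses on something with over 40 N, if the wrist force passes 120 N, or if a joint passes its speed limit or range.

### The arm

A 6-joint arm with a two-finger parallel gripper is mounted at the origin on a cart in front of the work surface, level with it; the furniture and walls round the work are solid. World frame = base frame: x ahead of the robot, y to its left, z up, the work surface at z = 0. Lengths are in m, angles in rad, forces in N, time in s.
With the tool pointing down it reaches from about 0.375 to 0.975 m from the base axis. Payload 3.8 kg.
Tool frame: the origin (TCP) lies midway between the tips of the shut fingers; the grasp point (between the pads) lies 19 mm behind it; z points along the fingers, y is the line along which they close (so a half turn about z gives the same grasp; the last joint's range is limited). The gripper opens to 85 mm and grips with 20 to 120 N. Pads are 22 mm wide; open, the fingers measure 114 mm over their backs; the gripper's body (76 mm by 85 mm) begins 54 mm behind the grasp point. The pads swing forward as they close: fully open they stand 13 mm farther back than shut.
Start: joints at [1.222, 0.264, 1.604, -0, 1.274, -0.037], TCP at [0.207, 0.642, 0.231] pointing down, gripper open.
Joint ranges: [-2.63, 2.63], [-0.94, 2.18], [0.31, 2.57], [-1.31, 4.45], [0, 2.66], [-2.55, 2.55]. Speed limits (rad/s): [2.57, 2.57, 3.14, 3.14, 3.14, 3.14].

### API

Orientations are given as a rotation vector (axis times angle).
In Python, from workcell import bot gives the robot as it stands.
- The arm moves only by the tool step_arm, never from a script. Its argument "motion" is a list of rows, each a list of 5 numbers: the finger opening in cm, from 0 to 8.54, then the shift along the tool's x, y, z in cm, then the turn about the tool's z in degrees. In form: [[claw, dx, dy, dz, twist], ...]. A call has 1 to 20 rows; each row is the pose to reach, as a shift and turn from the pose commanded when the call began, along the tool's axes at that moment; what a row does not reach only later rows make up. A row lasts 1/10 s, in which the tool goes at most 50 mm and 8.59 degrees, less where a joint would pass 70% of its speed; a pose out of reach is approached as far as the arm can. A call with a gripper value outside its range is refused whole. The fingers move at their own pace and stop on an object; "force" is the grip in N (left out, the last holds). Time passes only in rows, so rows that repeat a pose let the fingers close. It gives the time, the measured TCP pose, the force, the opening and the grip force at its end, in the units of the state.
- bot.read_state(): the state, without advancing time (a new reading comes with each control period).
- bot.read_camera(name): name is "side" or "top" or "wrist"; returns (picture, depth): 480x640x3 uint8, red, green, blue; 480x640 float32, m along the optical axis (not along the pixel's ray), 0 where there is no reading.
- bot.calibration(name): a dict with "mtx" (3x3 intrinsics, pixels), "origin" and "orientation" of the camera in the world; the wrist camera has in their place "T_tool_cam" (4x4, takes a point from camera to tool coordinates, whose origin is the TCP and whose axes are the flange's). Camera axes: x right, y up, looking along -z (the intrinsics and any distortion apply to the point x, -y, -z); pixel columns grow to the right and rows downward; lengths in m; the calibration is good to about 2 mm. A picture is of the moment at which its call begins: read the wrist's pose just before it. calibration takes no time and is no camera call.
- bot.finish_job(): hands the job in; it is judged then, once.
The state is a dict: "time": time; "q": joint angles; "joint_vel": joint speeds; "joint_torque": joint torques, N m; "tool_pos": TCP position; "tcp_rot": TCP orientation; "wrist_force": force on the tool from outside, world axes, zero at the start; "torque": the same for the moment, N m; "width": opening from 0.0 (shut) to 1.0 (fully open); "grip_force": force on a finger pad.
Only numpy, scipy, OpenCV 4.12 (cv2) and the standard library are available. Lean on these libraries where they do the work, as an engineer would, in place of code of your own. Each camera call takes 0.05 s, during which the arm holds its last target. There are 200 camera calls.

## Working session

There is one attempt and no reset: what is moved stays moved. The work goes in short steps, Python scripts to look and compute and a tool call to move; the robot and the scene stay as the last step left them, time stands still between calls to the robot, and variables do not carry over. Pictures are saved under pics/ and viewed, at most 10 in all, crops included, and the job is handed in when it is done.

Besides the shell and the picture viewer there is one more tool, called after "Emit:" as name([rows], argument=value, ...), one row to a line, values as JSON. step_arm: Moves the arm, as the interface text tells. Its arguments: {"type":"object","properties":{"motion":{"type":"array","items":{"type":"array","items":{"type":"number"}}},"force":{"type":"number"}},"required":["motion"]}

```bash
mkdir -p pics
cat > h.py <<'E'
import numpy as np, cv2
from scipy.spatial.transform import Rotation as R
from workcell import bot
def pose(name):
    c=bot.calibration(name); K=np.array(c["mtx"])
    if name=="wrist":
        s=bot.read_state(); T=np.eye(4); T[:3,:3]=R.from_rotvec(s["tcp_rot"]).as_matrix(); T[:3,3]=s["tool_pos"]
        T=T@np.array(c["T_tool_cam"]); return K,T[:3,:3],T[:3,3]
    o=np.array(c["orientation"],float)
    M=o if o.shape==(3,3) else R.from_rotvec(o).as_matrix()
    return K,M,np.array(c["origin"])
def shoot(name):
    P=pose(name); im,d=bot.read_camera(name); return P,im,d
def cloud(P,d):
    K,M,t=P; v,u=np.mgrid[:480,:640]
    p=np.stack([(u-K[0,2])/K[0,0]*d,-(v-K[1,2])/K[1,1]*d,-d],-1)
    return p@M.T+t
def onplane(P,u,v,z):
    K,M,t=P; r=M@np.array([(u-K[0,2])/K[0,0],-(v-K[1,2])/K[1,1],-1.]); return t+r*(z-t[2])/r[2]
def save(n,im): cv2.imwrite(n,im[...,::-1])
E
python3 - <<'E'
from h import *
for n in ("top","side"):
    P,im,d=shoot(n); save(f"pics/{n}.png",im); np.savez(f"{n}.npz",im=im,d=d,c=cloud(P,d)); print(n,P,{k:v for k,v in bot.calibration(n).items() if k not in("mtx",)},(d>0).mean())
print(bot.calibration("wrist")); print(bot.read_state())
E
```

```text
top (array([[452.52141032,   0.        , 321.76407342],
       [  0.        , 452.52141032, 245.44911992],
       [  0.        ,   0.        ,   1.        ]]), array([[-0.00859803,  0.99752862, -0.06973321],
       [-0.99990078, -0.00779839,  0.01173132],
       [ 0.01115852,  0.06982716,  0.99749669]]), array([ 0.39237296, -0.19694254,  1.20492604])) {'origin': array([ 0.39237296, -0.19694254,  1.20492604]), 'orientation': array([ 0.04590492, -0.06391729, -1.57828571])} 0.9959602864583333
side (array([[490.03471205,   0.        , 317.09664318],
       [  0.        , 490.03471205, 236.46911179],
       [  0.        ,   0.        ,   1.        ]]), array([[ 0.99981492, -0.00721557, -0.01783428],
       [-0.01182964,  0.50047172, -0.86567206],
       [ 0.01517187,  0.86572282,  0.50029374]]), array([ 0.44219133, -0.98197355,  0.57653628])) {'origin': array([ 0.44219133, -0.98197355,  0.57653628]), 'orientation': array([ 1.04666855, -0.01995298, -0.00278931])} 0.99603515625
{'mtx': array([[403.22155001,   0.        , 322.84837953],
       [  0.        , 403.22155001, 239.57230217],
    
[... 367 characters left out ...]
0000e+00,
         1.00000000e+00]])}
{'time': 0.1, 'q': array([ 1.22211551e+00,  2.64699457e-01,  1.60522283e+00,  4.49992453e-06,
        1.27372946e+00, -3.69281327e-02]), 'joint_vel': array([ 0.00080436, -0.00125328, -0.00360968,  0.00060571,  0.00134883,
        0.00136618]), 'joint_torque': array([ 8.85515219e-04, -5.16711080e+01, -3.68593204e+01, -2.68682919e-05,
        6.33650052e-03,  1.82265893e-05]), 'tool_pos': array([0.20683302, 0.64183476, 0.23007984]), 'tcp_rot': array([-0.4876592 , -3.10310771,  0.0031728 ]), 'wrist_force': array([-0.17065437, -0.72603289, -0.23370541]), 'torque': array([-0.0252258 ,  0.00819896,  0.01300432]), 'grip_force': 0.0, 'width': 0.9999976805515114}
```

View pics/top.png

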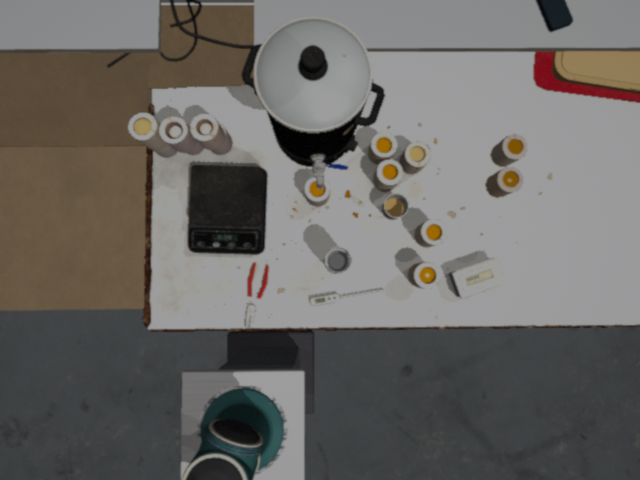

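View pics/side.png

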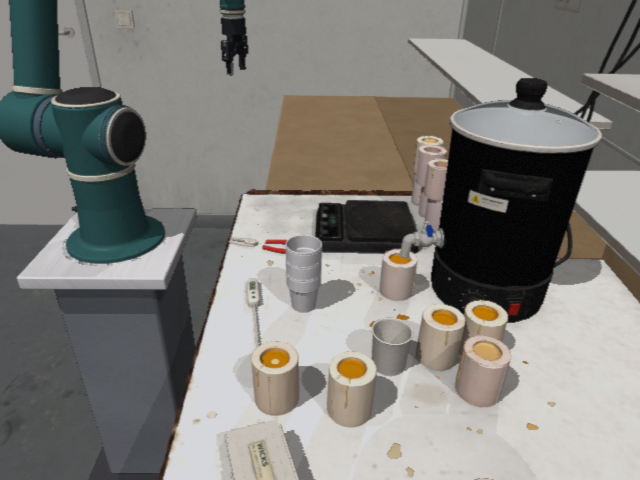

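The top view shows the stack at about (337,260), the scale at (228,208) with its keypad towards the robot (row 240), and the boiler at (313,80). The steel cup is at (395,206) and the thermometer at (345,296). The side view confirms the stack, with its rim at (304,243). It has three collars showing.

Run:
```python
from h import *
t=np.load("top.npz"); c=t["c"]; s=np.load("side.npz"); cs=s["c"]
def rep(n,c,m):
    p=c[m]; print(n,len(p),p.min(0).round(3),p.max(0).round(3),p.mean(0).round(4)); return p
v,u=np.mgrid[:480,:640]
m=(abs(u-337)<22)&(abs(v-260)<22)&(c[...,2]>0.11)
p=rep("stack top",c,m)
print(cv2.minEnclosingCircle((p[:,:2]*1000).astype(np.float32)))
m=(abs(u-303)<25)&(v>225)&(v<315)&(cs[...,2]>0.115)
p=rep("stack side",cs,m)
print(cv2.minEnclosingCircle((p[:,:2]*1000).astype(np.float32)))
m=(u>180)&(u<275)&(v>155)&(v<262)&(c[...,2]>0.018)&(c[...,2]<.06)
p=rep("scale",c,m); print(cv2.minAreaRect((p[:,:2]*1000).astype(np.float32)))
# pan: high part
m2=m&(c[...,2]>0.035); p=rep("pan",c,m2); print(cv2.minAreaRect((p[:,:2]*1000).astype(np.float32)))
print("bench z",np.median(c[280:290,200:230,2]), "boiler/tap:")
m=(u>240)&(u<400)&(v<215)&(c[...,2]>0.1)&(c[...,1]>-.4); rep("boiler",c,m)
im=t["im"]; cv2.imwrite("pics/crop.png",cv2.resize(im[150:310,170:410][...,::-1],(780,520),interpolation=cv2.INTER_CUBIC))
print(R.from_rotvec(bot.read_state()["tcp_rot"]).as_matrix().round(3))
```

```text
stack top 158 [ 0.392 -0.276  0.11 ] [ 0.463 -0.197  1.205] [ 0.4316 -0.2447  0.1796]
((421.74139404296875, -234.2412109375), 47.47322082519531)
stack side 787 [ 0.403 -0.982  0.115] [ 0.465 -0.213  0.577] [ 0.4342 -0.2627  0.1359]
((437.3430480957031, -597.5615234375), 384.4427185058594)
scale 6492 [ 0.457 -0.063  0.018] [0.688 0.142 0.048] [0.572  0.0374 0.0358]
((573.0594482421875, 38.70196533203125), (199.1483612060547, 227.4835968017578), 87.34871673583984)
pan 4194 [ 0.469 -0.057  0.035] [0.687 0.136 0.048] [0.607  0.0386 0.0395]
((577.0322265625, 39.99579620361328), (190.41502380371094, 218.4189910888672), 88.04107666015625)
bench z 0.000911732774372509 boiler/tap:
boiler 18978 [ 0.392 -0.394  0.1  ] [ 1.033 -0.016  1.205] [ 0.82   -0.2057  0.3009]
[[-0.952  0.307 -0.001]
 [ 0.307  0.952 -0.002]
 [ 0.    -0.002 -1.   ]]
```

View pics/crop.png

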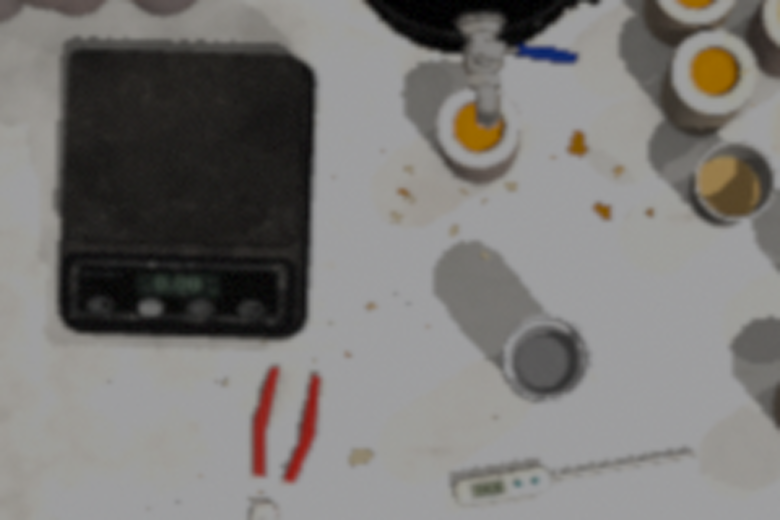

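The crop shows the tare key at crop pixel (150,306), which is full pixel (216.2,244.2). The stack rim centre is near crop (545,357), and nothing stands near it. I'll move above the stack by way of (0.50, 0.25).

Emit:
step_arm([
  [8.54,-39.9,-28.3,-3,-18],
  [8.54,-39.9,-28.3,-3,-18],
  [8.54,-39.9,-28.3,-3,-18],
  [8.54,-39.9,-28.3,-3,-18],
  [8.54,-39.9,-28.3,-3,-18],
  [8.54,-39.9,-28.3,-3,-18],
  [8.54,-39.9,-28.3,-3,-18],
  [8.54,-39.9,-28.3,-3,-18],
  [8.54,-39.9,-28.3,-3,-18],
  [8.54,-48.9,-77.6,-3,-18],
  [8.54,-48.9,-77.6,-3,-18],
  [8.54,-48.9,-77.6,-3,-18],
  [8.54,-48.9,-77.6,-3,-18],
  [8.54,-48.9,-77.6,-3,-18],
  [8.54,-48.9,-77.6,-3,-18],
  [8.54,-48.9,-77.6,-3,-18],
  [8.54,-48.9,-77.6,-3,-18],
  [8.54,-48.9,-77.6,-3,-18],
  [8.54,-48.9,-77.6,-3,-18],
  [8.54,-48.9,-77.6,-3,-18],
])

```text
time: 2.1
tool_pos: [0.4334, -0.2493, 0.2609]
tcp_rot: [-0.0, -3.141, 0.001]
wrist_force: [-0.2, 0.9, 0.4]
width: 0.998
grip_force: 0.0
```

Emit:
step_arm([
  [8.54,0,0,0,0],
  [8.54,0,0,0,0],
  [8.54,0,0,0,0],
])

```text
time: 2.4
tool_pos: [0.4343, -0.2451, 0.2609]
tcp_rot: [0.005, -3.141, -0.002]
wrist_force: [-0.6, 0.0, 0.4]
width: 1.004
grip_force: 0.0
```

Run:
```python
from h import *
P,im,d=shoot("wrist"); c=cloud(P,d); save("pics/w1.png",im)
s=bot.read_state(); print(s["time"],s["tool_pos"],s["q"].round(2)); print(R.from_rotvec(s["tcp_rot"]).as_matrix().round(4))
m=(d>0)&(c[...,2]>0.118)&(c[...,2]<0.15)&(np.hypot(c[...,0]-.434,c[...,1]+.246)<.045)
p=c[m]; print("rim",len(p),p[:,2].max(),cv2.minEnclosingCircle((p[:,:2]*1000).astype(np.float32)))
m8=m.astype(np.uint8); k=cv2.findContours(m8,0,1)[0]; k=max(k,key=len); e=cv2.fitEllipse(k); print(e,onplane(P,*e[0],.136), onplane(P,e[0][0]+e[1][1]/2,e[0][1],.136))
T=pose("top"); print("tare",onplane(T,216.2,244.2,.031))
for z,n,px in((.039,"panback",(229,163)),(.039,"panfront",(229,227))): print(n,onplane(T,*px,z))
sd=np.load("side.npz"); cs=sd["c"]; m=(sd["d"]>0)&(cs[...,2]>.125)&(cs[...,2]<.15)&(np.hypot(cs[...,0]-.434,cs[...,1]+.246)<.045); p=cs[m]
print("side rim",cv2.minEnclosingCircle((p[:,:2]*1000).astype(np.float32)))
```

```text
2.45 [ 0.43443197 -0.24490754  0.26100997] [-0.56 -0.09  1.93  0.    1.3  -2.14]
[[-1.0e+00 -3.7e-03 -4.0e-04]
 [-3.7e-03  1.0e+00  7.0e-04]
 [ 4.0e-04  7.0e-04 -1.0e+00]]
rim 1851 0.1375624100066788 ((432.0537414550781, -245.27133178710938), 32.02842330932617)
((321.0282287597656, 225.18154907226562), (90.83128356933594, 91.60221099853516), 178.50860595703125) [ 0.42961257 -0.24530956  0.136     ] [ 0.42949955 -0.21392536  0.136     ]
tare [0.47982977 0.06311065 0.031     ]
panback [0.69150804 0.02963844 0.039     ]
panfront [0.52355035 0.02868381 0.039     ]
side rim ((432.710693359375, -247.02828979492188), 34.12561798095703)
```

View pics/w1.png

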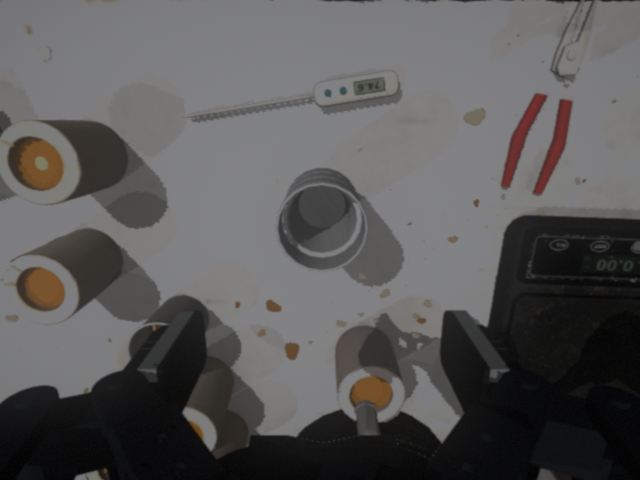

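The wrist view shows the top rim circle at (322,226) with a 45 px radius, which gives an axis at (0.4315, -0.2455). The rim measures z 0.136 and 64 mm across, as stated. Next I'll descend around the top collar with the tips kept above the next rim, then take a side view.

Emit:
step_arm([
  [8.54,0.3,0,5,0],
  [8.54,0.3,0,9,0],
  [8.54,0.3,0,12,0],
  [8.54,0.3,0,14,0],
  [8.54,0.3,0,15,0],
  [7.5,0.3,0,15.4,0],
  [7.0,0.3,0,15.4,0],
  [7.0,0.3,0,15.4,0],
  [7.0,0.3,0,15.4,0],
], force=25)

```text
time: 3.35
tool_pos: [0.4325, -0.2467, 0.1088]
tcp_rot: [-0.004, 3.139, -0.002]
wrist_force: [0.5, -0.3, 0.4]
width: 0.825
grip_force: 0.0
```

Run:
```python
from h import *
P,im,d=shoot("side"); x=cv2.resize(im[180:320,235:375],(600,600),interpolation=cv2.INTER_CUBIC); save("pics/s1.png",x)
s=bot.read_state(); print(s["time"],s["tool_pos"])
K,M,t=P
for z in (.136,.108,.08):
    q=M.T@(np.array([.4315,-.2775,z])-t); print(z,(K[0,2]-K[0,0]*q[0]/q[2]-235)*600/140,(K[1,2]+K[1,1]*q[1]/q[2]-180)*600/140)
```

```text
3.4 [ 0.43230071 -0.24668695  0.10856543]
0.136 286.80082106669886 314.7169943884507
0.108 286.8232758395509 373.82384316833605
0.08 286.84499744885244 431.0008132800656
```

View pics/s1.png

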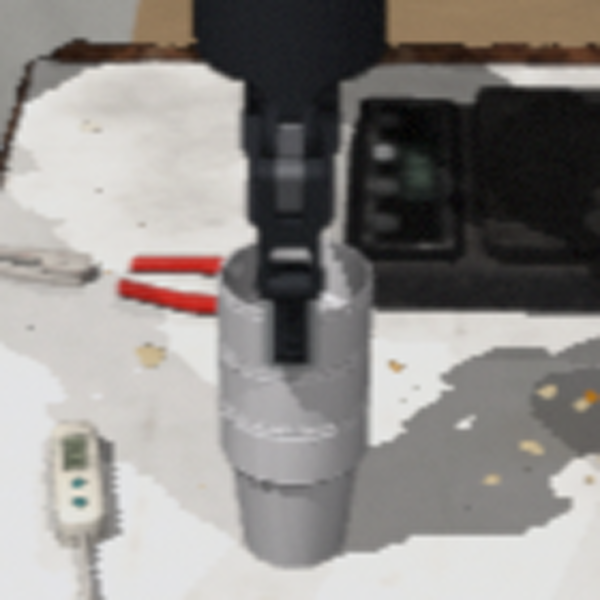

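The finger tip is at crop row 363. Allowing for it standing about 13 mm nearer the camera, that is z≈0.118, roughly 10 mm above the next rim (crop row 374). I'll go 3 mm lower and grip.

Emit:
step_arm([
  [7.0,0,0,0.3,0],
  [6.6,0,0,0.3,0],
  [5.5,0,0,0.3,0],
  [5.5,0,0,0.3,0],
  [5.5,0,0,0.3,0],
  [5.5,0,0,0.3,0],
  [5.5,0,0,0.3,0],
], force=25)

```text
time: 4.1
tool_pos: [0.4317, -0.2463, 0.1046]
tcp_rot: [-0.004, 3.141, -0.001]
wrist_force: [-0.1, 0.2, 3.0]
width: 0.749
grip_force: 28.0
```

Emit:
step_arm([
  [5.5,0,0,-0.3,0],
  [5.5,0,0,-0.8,0],
  [5.5,0,0,-1.4,0],
  [5.5,0,0,-2.0,0],
  [5.5,0,0,-2.6,0],
  [5.5,0,0,-3.2,0],
  [5.5,0,0,-3.2,0],
])

```text
time: 4.8
tool_pos: [0.4322, -0.2467, 0.1376]
tcp_rot: [-0.004, 3.14, -0.002]
wrist_force: [-0.1, 0.6, -1.0]
width: 0.746
grip_force: 27.8
```

Run:
```python
from h import *
P,im,d=shoot("side"); c=cloud(P,d); save("pics/s2.png",cv2.resize(im[150:320,225:395],(500,500),interpolation=cv2.INTER_CUBIC))
s=bot.read_state(); print(s["time"],s["tool_pos"],s["wrist_force"],s["width"])
```

```text
4.85 [ 0.43189299 -0.24644866  0.13707084] [-0.41646123  0.51536168 -1.82500507] 0.7444136215222973
```

View pics/s2.png

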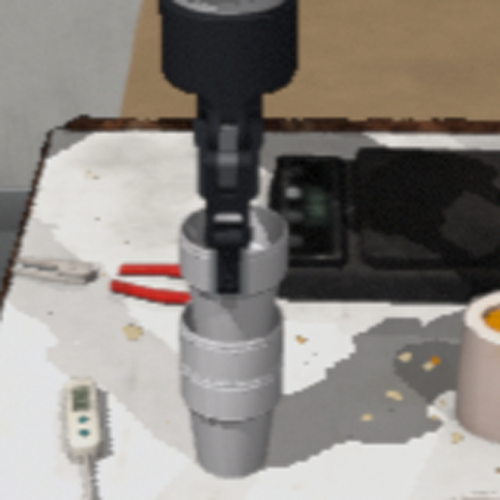

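The side view shows only the top cup drawn up about 32 mm, with the other two still nested and standing. I'll keep lifting straight, then carry it over to the pan.

Emit:
step_arm([
  [5.5,0,0,-1,0],
  [5.5,0,0,-2.2,0],
  [5.5,0,0,-3.6,0],
  [5.5,0,0,-5.2,0],
  [5.5,0,0,-7,0],
  [5.5,0,0,-9,0],
  [5.5,0,0,-10,0],
  [5.5,0,0,-10,0],
  [5.5,-0.2,2.5,-10,0],
  [5.5,-0.5,6,-10,0],
  [5.5,-0.8,10,-10,0],
  [5.5,-1.2,14,-10,0],
  [5.5,-1.6,18,-10,0],
  [5.5,-2,22,-10,0],
  [5.5,-4,25.5,-10,0],
  [5.5,-7,27.5,-10,0],
  [5.5,-10.5,28.6,-10,0],
  [5.5,-14,28.6,-10,0],
  [5.5,-16.5,28.6,-10,0],
  [5.5,-17.7,28.6,-10,0],
])

```text
time: 6.85
tool_pos: [0.609, 0.0405, 0.2347]
tcp_rot: [0.004, -3.14, 0.0]
wrist_force: [-0.2, 0.1, -0.0]
width: 0.746
grip_force: 28.1
```

Emit:
step_arm([
  [5.5,0,0,2,0],
  [5.5,0,0,5,0],
  [5.5,0,0,8,0],
  [5.5,0,0,10,0],
  [5.5,0,0,11,0],
  [5.5,0,0,11.5,0],
  [5.5,0,0,11.5,0],
  [5.5,0,0,11.5,0],
])

```text
time: 7.65
tool_pos: [0.6086, 0.0402, 0.1226]
tcp_rot: [-0.004, 3.14, 0.0]
wrist_force: [-0.1, -0.6, -1.5]
width: 0.743
grip_force: 28.1
```

Run:
```python
from h import *
P,im,d=shoot("side"); c=cloud(P,d); save("pics/s3.png",cv2.resize(im[100:320,240:500],(780,660))[:600])
s=bot.read_state(); print(s["time"],s["tool_pos"],s["tcp_rot"],s["wrist_force"],s["width"],s["grip_force"])
t=s["tool_pos"]; v,u=np.mgrid[:480,:640]
m=(d>0)&(np.hypot(c[...,0]-t[0],c[...,1]-t[1])<.045)&(c[...,2]<t[2]+.01)
lo=m&(abs(c[...,0]-t[0])<.012)&(c[...,1]<t[1]-.012)&(c[...,2]>.03)
print("low rows", np.c_[v[lo],c[lo].round(3)][np.argsort(-v[lo])][:40:4])
```

```text
7.7 [0.60887351 0.04028619 0.12289463] [-3.74171454e-03  3.13891242e+00  6.27790375e-05] [-0.53691576  0.62915745 -0.80083747] 0.7470146597735227 28.09427348925965
low rows [[ 2.26e+02  6.17e-01 -2.00e-03  3.90e-02]
 [ 2.26e+02  6.03e-01 -2.00e-03  3.90e-02]
 [ 2.25e+02  6.18e-01  2.00e-03  3.90e-02]
 [ 2.25e+02  6.01e-01  0.00e+00  4.00e-02]
 [ 2.25e+02  6.09e-01  2.00e-03  3.90e-02]
 [ 2.24e+02  6.07e-01  6.00e-03  4.00e-02]
 [ 2.24e+02  6.16e-01  6.00e-03  4.00e-02]
 [ 2.23e+02  6.11e-01  8.00e-03  4.10e-02]
 [ 2.23e+02  6.01e-01  1.20e-02  3.90e-02]
 [ 2.23e+02  6.05e-01  8.00e-03  4.10e-02]]
```

View pics/s3.png

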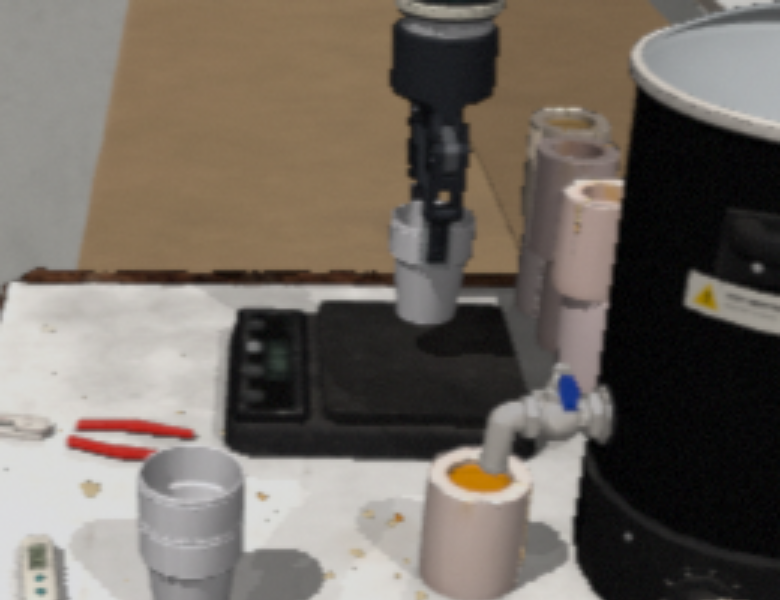

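The side view shows the cup held upright over the pan, and the two remaining cups standing at the left. The foot should be about 35 mm above the pan, so I'll lower slowly while watching the wrist force.

Emit:
step_arm([
  [5.5,0,0,1.0,0],
  [5.5,0,0,2.0,0],
  [5.5,0,0,2.6,0],
  [5.5,0,0,2.9,0],
  [5.5,0,0,3.1,0],
  [5.5,0,0,3.2,0],
  [5.5,0,0,3.2,0],
])

```text
time: 8.4
tool_pos: [0.6078, 0.0403, 0.0893]
tcp_rot: [-0.004, 3.142, -0.0]
wrist_force: [-0.5, 0.4, -0.7]
width: 0.744
grip_force: 28.1
```

Emit:
step_arm([
  [5.5,0,0,0.1,0],
  [5.5,0,0,0.2,0],
  [5.5,0,0,0.2,0],
])

```text
time: 8.7
tool_pos: [0.6081, 0.0403, 0.0876]
tcp_rot: [-0.004, 3.141, 0.0]
wrist_force: [-0.3, 0.7, -0.1]
width: 0.749
grip_force: 28.2
```

Emit:
step_arm([
  [5.5,0,0,0.1,0],
  [5.5,0,0,0.1,0],
  [5.5,0,0,0.1,0],
])

```text
time: 9.0
tool_pos: [0.6083, 0.0403, 0.0876]
tcp_rot: [-0.004, 3.14, 0.0]
wrist_force: [-1.8, 0.4, 6.0]
width: 0.741
grip_force: 28.6
```

Contact at 6 N. I'll ease off, open slowly, and retreat straight up.

Emit:
step_arm([
  [5.5,0,0,-0.06,0],
  [6.4,0,0,-0.06,0],
  [6.7,0,0,-0.06,0],
  [7.2,0,0,-0.06,0],
  [8.0,0,0,-0.06,0],
  [8.5,0,0,-0.06,0],
  [8.5,0,0,-0.06,0],
  [8.5,0,0,-0.06,0],
  [8.5,0,0,-1,0],
  [8.5,0,0,-3,0],
  [8.5,0,0,-6,0],
  [8.5,0,0,-10,0],
  [8.5,0,0,-13,0],
  [8.5,0,0,-13,0],
  [8.5,0,0,-13,0],
  [8.5,0,0,-13,0],
])

```text
time: 10.6
tool_pos: [0.6068, 0.0402, 0.2151]
tcp_rot: [0.004, -3.139, 0.0]
wrist_force: [-0.6, -0.6, -0.5]
width: 0.993
grip_force: 0.0
```

Run:
```python
from h import *
s=bot.read_state(); print(s["time"],s["tool_pos"])
P,im,d=shoot("wrist"); c=cloud(P,d); save("pics/w2.png",im)
m=(d>0)&(c[...,2]>.105)&(c[...,2]<.14)&(np.hypot(c[...,0]-.608,c[...,1]-.04)<.05); p=c[m]
print("rim",cv2.minEnclosingCircle((p[:,:2]*1000).astype(np.float32)),np.percentile(p[:,2],[50,98]))
# key: pale blob on keypad
h=cv2.cvtColor(im,cv2.COLOR_RGB2GRAY); k=(d>0)&(c[...,2]>.015)&(c[...,2]<.045)&(np.hypot(c[...,0]-.48,c[...,1]-.062)<.03)&(h>90)
n,_,st,ce=cv2.connectedComponentsWithStats(k.astype(np.uint8))
for a,b in zip(st[1:],ce[1:]):
    if a[4]>30: print(a,b,onplane(P,*b,.031))
```

```text
10.6 [0.60682103 0.04024597 0.21512977]
rim ((609.1227416992188, 41.15691375732422), 32.06824493408203) [0.11640482 0.11937183]
[313  30  79  24 453] [357.06622517  40.41501104] [0.47712902 0.06592465 0.031     ]
[319  65  11  13  38] [324.65789474  69.15789474] [0.49678745 0.04217926 0.031     ]
[341  65  10  14  50] [345.36  71.4 ] [0.49829427 0.05772973 0.031     ]
```

View pics/w2.png

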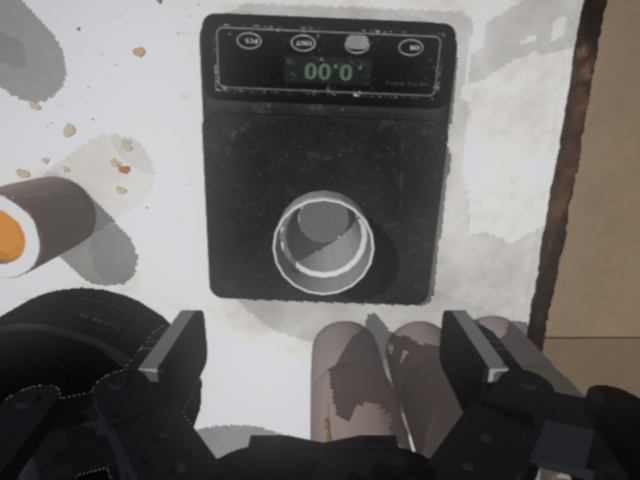

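The wrist view shows the cup standing on the pan, rim centre at (323,243), measured at (0.609, 0.041, 0.119). The pale tare key is at (357,43), which gives (0.480, 0.065). I'll shut the fingers and go above the key.

Emit:
step_arm([
  [0,4,1,-1,0],
  [0,8,2,-1,0],
  [0,11,2.5,-1,0],
  [0,12.7,2.5,-1,0],
  [0,12.7,2.5,3,0],
  [0,12.7,2.5,8,0],
  [0,12.7,2.5,12,0],
  [0,12.7,2.5,15,0],
  [0,12.7,2.5,16.5,0],
  [0,12.7,2.5,17.4,0],
  [0,12.7,2.5,17.4,0],
  [0,12.7,2.5,17.4,0],
])

```text
time: 11.85
tool_pos: [0.481, 0.065, 0.0425]
tcp_rot: [-0.004, 3.141, -0.0]
wrist_force: [-0.2, 0.2, 0.3]
width: -0.002
grip_force: 0.0
```

Run:
```python
from h import *
s=bot.read_state(); print(s["time"],s["tool_pos"],s["wrist_force"],s["width"])
P,im,d=shoot("side"); save("pics/s4.png",cv2.resize(im[130:270,270:470],(800,560),interpolation=cv2.INTER_CUBIC))
```

```text
11.85 [0.48097723 0.06497195 0.04250321] [-0.23251253  0.22449295  0.31103466] -0.0023021824040088006
```

View pics/s4.png

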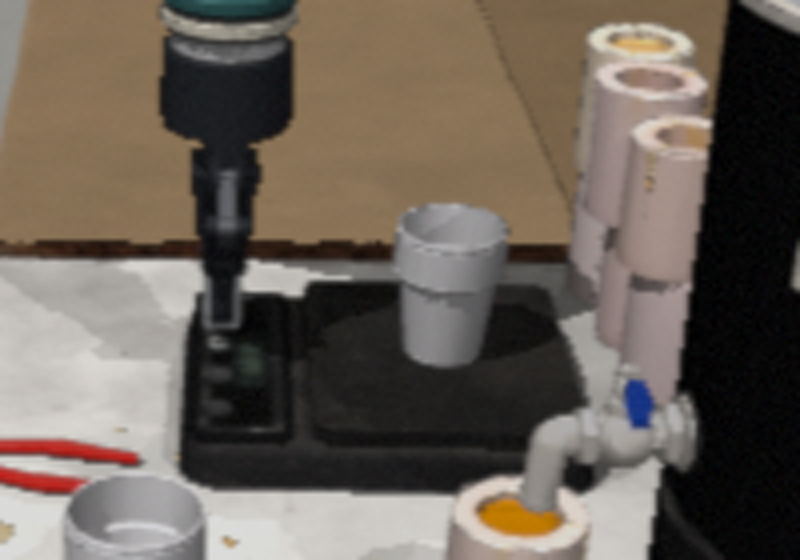

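The shut fingers are at (225,325), just above the pale key at (219,342), and the cup stands untouched. Now pressing in small steps.

Emit:
step_arm([
  [0,0,0,0.6,0],
  [0,0,0,1.0,0],
  [0,0,0,1.1,0],
  [0,0,0,1.15,0],
  [0,0,0,1.2,0],
  [0,0,0,1.2,0],
])

```text
time: 12.5
tool_pos: [0.4806, 0.065, 0.0304]
tcp_rot: [0.004, -3.141, 0.0]
wrist_force: [-1.6, 0.4, 2.4]
width: 0.002
grip_force: 1.2
```

Emit:
step_arm([
  [0,0,0,0.05,0],
  [0,0,0,0.1,0],
  [0,0,0,0.1,0],
  [0,0,0,0.1,0],
])

```text
time: 12.9
tool_pos: [0.4806, 0.0649, 0.0296]
tcp_rot: [0.004, -3.141, 0.0]
wrist_force: [-3.3, -0.3, 5.2]
width: 0.001
grip_force: 2.8
```

5.2 N is about 1.3 mm of travel. I'll press a touch more to be sure, then retreat.

Emit:
step_arm([
  [0,0,0,0.05,0],
  [0,0,0,0.05,0],
  [0,0,0,0.05,0],
])

```text
time: 13.2
tool_pos: [0.4806, 0.0649, 0.0295]
tcp_rot: [0.004, -3.141, 0.0]
wrist_force: [-4.9, -1.2, 9.8]
width: 0.001
grip_force: 4.4
```

Emit:
step_arm([
  [0,0,0,-0.5,0],
  [0,0,0,-2,0],
  [0,0,0,-6,0],
  [0,0,0,-11,0],
  [0,0,0,-15,0],
  [0,0,0,-15,0],
  [0,0,0,-15,0],
  [0,0,0,-15,0],
])

```text
time: 14.0
tool_pos: [0.4798, 0.0649, 0.1774]
tcp_rot: [0.004, -3.14, 0.0]
wrist_force: [-0.5, -0.3, -0.3]
width: -0.004
grip_force: 0.0
```

Run:
```python
from h import *
P,im,d=shoot("side"); c=cloud(P,d); save("pics/s5.png",im)
for n,x,y,lo in(("cup",.609,.041,.11),("stack",.4315,-.2455,.1)):
    m=(d>0)&(c[...,2]>lo)&(c[...,2]<lo+.03)&(np.hypot(c[...,0]-x,c[...,1]-y)<.05); p=c[m]; print(n,cv2.minEnclosingCircle((p[:,:2]*1000).astype(np.float32)),np.percentile(p[:,2],98))
```

```text
cup ((612.8999633789062, 39.661800384521484), 34.56816101074219) 0.12048284317757044
stack ((436.0213317871094, -246.13638305664062), 34.00872039794922) 0.10960160597221703
```

View pics/s5.png

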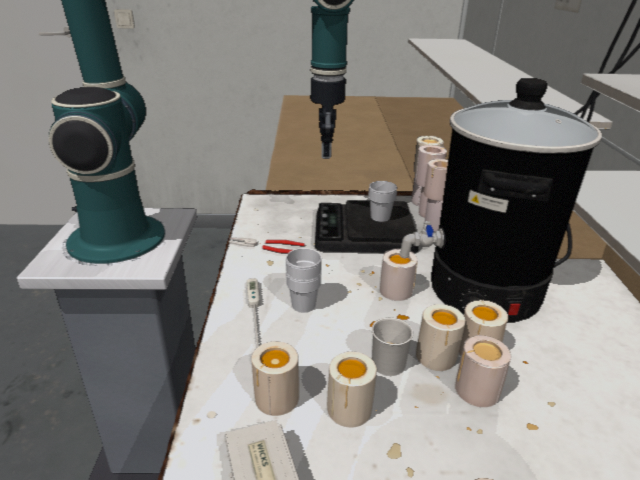

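The cup stands upright on the pan at (381,200), the other two are nested at (304,280), and the bystanders are where they were. The key bottomed out when pressed (9.8 N). Handing in.

```bash
python3 -c "from workcell import bot; print(bot.finish_job())"
```

```text
the job is handed in; nothing more can be done
None
```

The top cup stands upright and untouched near the middle of the pan, the tare key was pressed fully and released, and the other two cups are still nested where they stood; the job is handed in, with no verdict returned.

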